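# Check the bite point of a foot pedal and note its travel

## Task

Check the foot pedal on its test stand: press the pad gently down through its easy free travel until the resistance clearly firms up, without forcing it beyond that, then let it come back up. Note how far the pad travelled before it firmed by sliding the blue cursor along the rule until its red needle shows that many millimetres, and let go of it. Leave the other things on the bench where they are.

Things in the scene. Friction and masses are not known exactly. Their poses are not given: they have to be found in the camera images.
- stand: Grey test stand fixed to the bench, base plate 250 x 230 x 12 mm (own frame: x -135 to 115, y -115 to 115 mm). Origin on the bench under it; x points from pedal pad to pedal hinge, y along the rule, z up. Pedal on its -y half, rule on its +y half. Hinge axis parallel to y at x 85, z 80 mm; its cheeks reach z 96 mm. Black housing under the pedal, 155 x 74 mm, top at z 46 mm.
- pedal: Pedal, black rubber pad on a 170 mm steel arm; origin on its hinge axis. Pad 75 (x) by 62 (y) by 12 mm, pressed from above. A weak spring holds it up: 1 to 3 N through the free travel. That ends at a hidden point, new every time, 14 to 36 mm down; from there resistance rises by about 4 N per mm. A press of 6 to 12 N is surely in the firm part; over 20 N harms the pedal.
- press_mark (a point): Yellow dot, 16 mm wide, at the centre of the pad's top face: press here. At rest at stand x -85, y -60, z 95 mm. How far it sinks below its rest height (vertically) is the travel; the travel to note is that up to where the resistance begins to firm. The pedal comes back up by itself when let go.
- cursor (a joint): Cursor position along the rule, in m, = the value its needle shows (0.020 = 20 mm); 0 at the red zero line, growing along the stand's +y (away from the pedal), 0 to 0.064. The cursor stays where it is left; sliding it takes about 2 N. It starts at an old reading above 40 mm.
- cursor_post (a point): Centre of the top of the cursor's blue grip post: a square post 16 mm (x) by 14 mm (y), free of other parts from 34 mm to 80 mm above the bench; top at 80 mm. It may be pinched from above across either pair of faces. At stand x -5 mm.
- cursor_needle (a point): The reading point of the cursor's red needle over the scale, 45 mm toward -x of the post's centre, at the same y as the post.
- rule_zero (a point): The red zero line of the white scale plate. Black lines follow every 5 mm toward the stand's +y (long ones every 10 mm, the last at 60 mm).
- timer: White bench timer, 66 x 62 x 64 mm, bystander; origin under its centre.
- gauze_pack: Pack of white gauze with a blue band, 58 x 87 x 28 mm, bystander; origin under its centre.
- drop_bottle: Brown dropper bottle, 33 mm wide, 102 mm tall, bystander; origin under its centre.
- vial_rack: Blue six-place vial rack, 58 x 86 x 26 mm, bystander; origin under its centre.
- swab_tub: Clear tub of pink swabs, 77 mm wide, 80 mm tall, bystander; origin under its centre.
- syringe_10ml: Clear syringe lying flat, 36 x 109 x 18 mm, bystander; origin under its centre.
- forceps_long: Steel forceps lying flat, 18 x 146 x 10 mm, bystander; origin under its centre.
- dome_front (a point): Front edge, nearest the robot, of the clear plastic extraction dome that hangs over the chamber at the back, some 200 mm above the bench upward; it spans about y -150 to +100 mm and lies beyond this point in x. Swing past it drawn in toward the robot (gripper within 450 mm of the base axis), or the wrist strikes it.

How it is judged (in metres and radians):
On the way, in this order (a step that is already met when the one before it is completed fails the run):
1. the pad is pressed by the fingers into the firm part (over 5 N, held) (contact force between the fingers and pedal above 5 N), for 0.2 s.
2. the pedal has come back up (height (world z) of press_mark above 0.091 m), for 0.1 s.
At the end, for the whole second after the job is handed in: the cursor stands still with its needle between 2.5 mm under and 3.5 mm over the travel at which this pedal firms up (bite_mark: the point of the rule for that travel, hidden and not measured), and the pedal is back up (y of bite_mark in the frame of cursor_needle between -0.0035 and 0.0025 m and velocity of joint cursor between -0.002 and 0.002 m/s and height (world z) of press_mark above 0.091 m); the robot touches nothing.
It fails at once if the pedal is pressed with more than 20 N (contact force between any of the fingers, the arm and pedal above 20 N).
It fails at once if a bystander is shifted by more than 20 mm (distance of any of timer, gauze_pack, drop_bottle, vial_rack, swab_tub, syringe_10ml, forceps_long from where it was at the start of the episode above 0.02 m).
It also fails if it takes over 51 s, if anything falls off the work surface, if the arm or the gripper's body presses on something with over 40 N, if the wrist force passes 120 N, or if a joint passes its speed limit or range.

## Robot

A 6-joint arm with a two-finger parallel gripper is mounted at the origin on a cart in front of the work surface, level with it; the furniture and walls round the work are solid. World frame = base frame: x ahead of the robot, y to its left, z up, the work surface at z = 0. Lengths are in mm, angles in rad, forces in N, time in s.
With the tool pointing down it reaches from about 300 to 775 mm from the base axis. Payload 14.6 kg.
Tool frame: the origin (TCP) lies between the finger pads; the fingertips stand 19 mm ahead of it and the grasp point (between the pads) is the TCP; z points along the fingers, y is the line along which they close (so a half turn about z gives the same grasp; the last joint's range is limited). The gripper opens to 94 mm and grips with 3 to 60 N. Pads are 16 mm wide; open, the fingers measure 119 mm over their backs; the gripper's body (75 mm by 177 mm) begins 78 mm behind the grasp point.
Start: joints at [1.141, 0.3, 1.521, -0, 1.321, -0.067], TCP at [195.188, 514.19, 224.446] pointing down, gripper open.
Joint ranges: [-3.03, 3.03], [-0.79, 2.21], [0.23, 2.52], [-1.04, 4.18], [0, 3.07], [-2.55, 2.55]. Speed limits (rad/s): [2.22, 2.22, 2.57, 3.14, 3.14, 3.14].

## Interface

Orientations are given as [roll, pitch, yaw] about the fixed x, y, z axes, in that order (R = Rz(yaw) Ry(pitch) Rx(roll)).
In Python, from cell import monitor, imaging, job, find_in, trace gives the robot as it stands. The module is installed in compiled form; this text tells all that it offers.
- The arm moves only by the tool arm_command, never from a script. Its argument "steps" is a list of rows, each a list of 5 numbers: the opening, from 0 (shut) to 1 (fully open), then the shift along the tool's x, y, z in mm, then the turn about the tool's z in degrees. In form: [[gripper, dx, dy, dz, turn], ...]. A call has 1 to 20 rows; each row is the pose to reach, as a shift and turn from the pose commanded when the call began, along the tool's axes at that moment; what a row does not reach only later rows make up. A row lasts 1/8 s, in which the tool goes at most 62.5 mm and 10.7 degrees, less where a joint would pass 70% of its speed; a pose out of reach is approached as far as the arm can. A call with a gripper value outside its range is refused whole. The fingers move at their own pace and stop on an object; "force" is the grip in N (left out, the last holds). Time passes only in rows, so rows that repeat a pose let the fingers close. It gives the time, the measured TCP pose, the force, the opening and the grip force at its end, in the units of the state.
- monitor.read_state(): the state, without advancing time (a new reading comes with each control period).
- imaging.camera(name): name is "scene" or "side" or "wrist"; returns a dict with "img" (400x640x3 uint8, red, green, blue), "mtx" (3x3 intrinsics, pixels), "view" (4x4, takes a point from world to camera coordinates). Camera axes: x right, y down, z forward; pixel columns grow to the right and rows downward; lengths in mm; the calibration is good to about 2 mm. A picture is of the moment at which its call begins. There is no depth.
- job.sign_off(): hands the job in; it is judged then, once.
Trained networks look in a picture, given as the dict that the camera call returned (one of the last four; its "shot" number tells which), for a name from the list of things; names that differ only in an ending like _2 or _b are one class to them, and where a whole thing is asked for, a point or a joint stands for the part that bears it (a point fixed in the world has none). Each returns a list of dicts, best first, with "p" (0 to 1); they miss things now and then, are a little off and sometimes report something else, mostly with a low value. They report only what shows in the picture. A call takes as long as a camera call.
- find_in(picture, target): "rect" ([centre column, centre row, width, height] in pixels, round what is visible of it).
- trace(picture, target): "region" (400x640 bool, what is visible of it) and "rect" ([centre column, centre row, width, height] in pixels, round what is visible of it).
The state is a dict: "clock": time; "joints": joint angles; "qd": joint speeds; "effort": joint torques, N m; "eef_pos": TCP position; "eef_rot": TCP orientation; "wrist_force": force on the tool from outside, world axes, zero at the start; "moment": the same for the moment, N m; "finger_gap": finger opening in mm; "finger_force": force on a finger pad.
Only numpy, scipy, OpenCV 4.12 (cv2) and the standard library are available. Lean on these libraries where they do the work, as an engineer would, in place of code of your own. Each camera call takes 0.05 s, during which the arm holds its last target. There are 200 camera calls.

## Working session

There is one attempt and no reset: what is moved stays moved. The work goes in short steps, Python scripts to look and compute and a tool call to move; the robot and the scene stay as the last step left them, time stands still between calls to the robot, and variables do not carry over. Pictures are saved under pics/ and viewed, at most 10 in all, crops included, and the job is handed in when it is done.

Besides the shell and the picture viewer there is one more tool, called after "Emit:" by a JSON object that holds its "fn" and its "kwargs". arm_command: Moves the arm, as the interface text tells. Its arguments: {"type":"object","properties":{"steps":{"type":"array","items":{"type":"array","items":{"type":"number"}}},"force":{"type":"number"}},"required":["steps"]}

```bash
mkdir -p pics; cat > h.py <<'E'
import numpy as np, cv2
from cell import monitor, imaging, job, find_in, trace
def ray(p,uv):
    V=p["view"];R=V[:3,:3];t=V[:3,3]
    d=R.T@np.linalg.solve(p["mtx"],[uv[0],uv[1],1.]);return -R.T@t,d
def atz(p,uv,z):
    c,d=ray(p,uv);return c+d*(z-c[2])/d[2]
def tri(obs):
    A=np.zeros((3,3));b=np.zeros(3)
    for p,uv in obs:
        c,d=ray(p,uv);d/=np.linalg.norm(d);M=np.eye(3)-np.outer(d,d);A+=M;b+=M@c
    return np.linalg.solve(A,b)
def proj(p,X):
    q=p["mtx"]@(p["view"]@np.append(X,1))[:3];return q[:2]/q[2]
E
python3 - <<'E'
from h import *
s=monitor.read_state();print({k:np.round(s[k],3).tolist() for k in s})
P={n:imaging.camera(n) for n in("scene","side","wrist")}
for n,p in P.items():
    cv2.imwrite(f"pics/{n}0.png",p["img"][:,:,::-1])
    print(n,np.round(-p["view"][:3,:3].T@p["view"][:3,3]))
    for t,z in(("press_mark",95),("cursor_post",80),("cursor_needle",34),("rule_zero",30),("pedal",80),("stand",0),("timer",0),("gauze_pack",14),("drop_bottle",50),("vial_rack",13),("swab_tub",40),("syringe_10ml",9),("forceps_long",5),("dome_front",200)):
        r=find_in(p,t)[:1]
        for q in r: print(n,t,round(q["p"],2),np.round(q["rect"]),np.round(atz(p,q["rect"][:2],z)))
E
```

```text
{'clock': 0.0, 'joints': [1.141, 0.3, 1.522, -0.0, 1.321, -0.067], 'qd': [-0.001, -0.0, -0.001, -0.0, 0.001, -0.0], 'effort': [0.001, -53.18, -35.274, 0.071, 0.024, -0.0], 'eef_pos': [195.111, 513.983, 223.916], 'eef_rot': [-3.14, -0.0, 2.779], 'wrist_force': [0.503, -0.104, 0.614], 'moment': [0.048, 0.001, -0.061], 'finger_force': 0.0, 'finger_gap': 94.249}
scene [-106. 1205.  762.]
scene press_mark 0.58 [308. 254.  73.  13.] [483. 205.  95.]
scene cursor_post 0.58 [285. 294.  16.  21.] [448. 383.  80.]
scene cursor_needle 0.43 [286. 294.  11.  22.] [481. 327.  34.]
scene rule_zero 0.63 [294. 284. 106.  79.] [491. 269.  30.]
scene pedal 0.7 [305. 252.  68.  11.] [508. 176.  80.]
scene stand 0.81 [294. 282. 104.  77.] [519. 224.   0.]
scene gauze_pack 0.61 [306. 254.  76.  12.] [559.  83.  14.]
scene vial_rack 0.69 [225. 331.  40.  31.] [548. 507.  13.]
scene swab_tub 0.76 [197. 311.  30.  42.] [640. 504.  40.]
scene syringe_10ml 0.67 [283. 358.  17.  35.] [370. 516.   9.]
scene forceps_long 0.63 [287. 294.   9.  17.] [501. 291.   5.]Traceback (most recent call last):
  File "<stdin>", line 8, in <module>
ValueError: it knows: cursor, cursor_needle, cursor_post, drop_bottle, forceps_long, gauze_pack, pedal, press_mark, rule_zero, stand, swab_tub, syringe_10ml, timer, vial_rack
```

View pics/scene0.png

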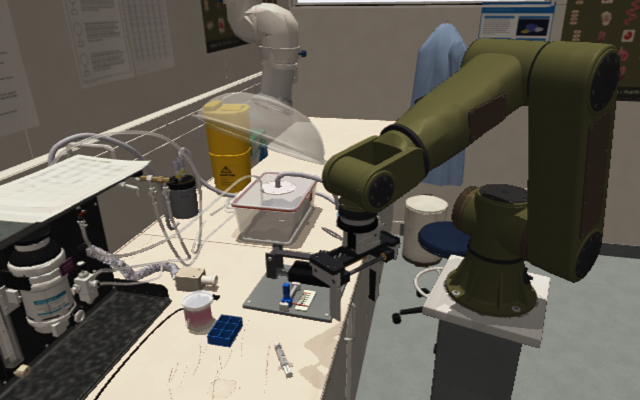

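The scene shows the stand near (290,295), with the blue cursor post at (286,294). The gripper hides the pedal, and the dome is at (265,125). Next I'll take the other two cameras.

```bash
python3 - <<'E'
from h import *
P={n:imaging.camera(n) for n in("side","wrist")}
for n,p in P.items():
    cv2.imwrite(f"pics/{n}0.png",p["img"][:,:,::-1])
    print(n,np.round(-p["view"][:3,:3].T@p["view"][:3,3]))
    for t,z in(("press_mark",95),("cursor_post",80),("cursor_needle",34),("rule_zero",20),("pedal",80),("stand",0),("timer",32),("gauze_pack",14),("drop_bottle",50),("vial_rack",13),("swab_tub",40),("syringe_10ml",9),("forceps_long",5)):
        for q in find_in(p,t)[:1]: print(n,t,round(q["p"],2),np.round(q["rect"]),np.round(atz(p,q["rect"][:2],z)))
E
```

```text
side [  -87. -1368.  1151.]
side press_mark 0.85 [293. 205.  40.  22.] [480. 177.  95.]
side cursor_needle 0.68 [299. 172.  11.  20.] [653. 545.  34.]
side rule_zero 0.88 [288. 214.  67.  44.] [470. 224.  20.]
side pedal 0.85 [291. 205.  45.  17.] [480. 202.  80.]
side stand 0.72 [288. 211.  69.  42.] [490. 270.   0.]
side timer 0.78 [380. 281.  20.  24.] [ 621. -343.   32.]
side gauze_pack 0.81 [352. 270.  25.  26.] [ 566. -228.   14.]
side drop_bottle 0.44 [405. 290.   9.  29.] [ 667. -432.   50.]
side vial_rack 0.76 [284. 184.  23.  13.] [550. 499.  13.]
side swab_tub 0.71 [299. 175.  11.  24.] [639. 505.  40.]
side syringe_10ml 0.43 [250. 187.  21.   6.] [384. 538.   9.]
wrist [133. 537. 385.]
wrist rule_zero 0.88 [236. 329.  94.  45.] [359. 319.  20.]
wrist stand 0.84 [236. 326.  90.  42.] [366. 310.   0.]
wrist syringe_10ml 0.75 [361. 292.  33.  61.] [373. 518.   9.]
```

View pics/side0.png

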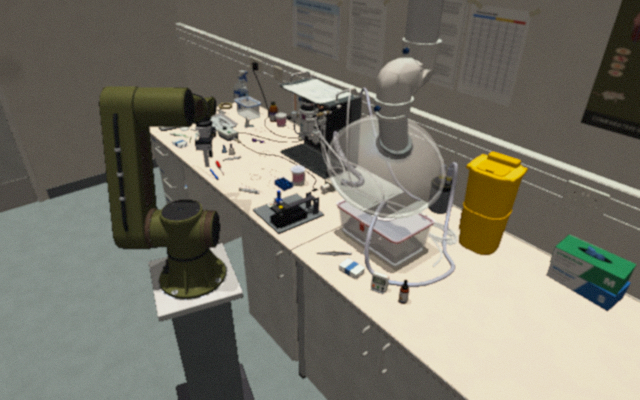

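View pics/wrist0.png

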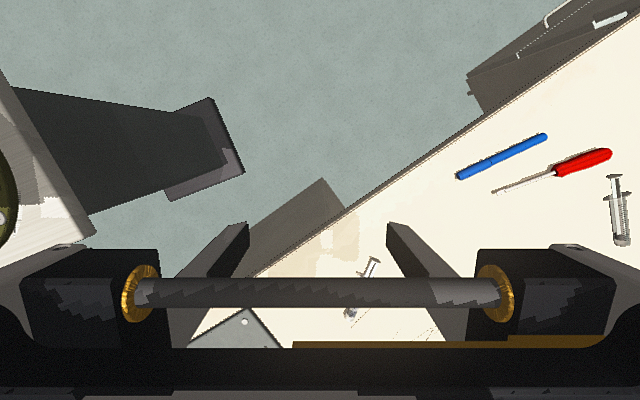

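Side shows the stand at (288,211), with the hinge to its right. The wrist view shows one plate corner at about (247,311), with edges running to (188,348) and (285,348).

```bash
python3 - <<'E'
from h import *
P={n:imaging.camera(n) for n in("scene","side","wrist")}
p=P["wrist"]
print("axis",np.round(p["view"][:3,:3],2).tolist(),p["mtx"].tolist())
for uv in((247,311),(188,348),(285,348)):print(np.round(atz(p,uv,12)))
for n,s,(x0,y0,w,h) in(("scene",5,(230,230,120,100)),("side",6,(245,175,90,65))):
    im=P[n]["img"][y0:y0+h,x0:x0+w,::-1];cv2.imwrite(f"pics/{n}c.png",cv2.resize(im,None,fx=s,fy=s,interpolation=cv2.INTER_CUBIC))
a=cv2.imread("pics/scenec.png");b=cv2.imread("pics/sidec.png")
cv2.imwrite("pics/both.png",np.vstack([cv2.resize(a,(360,300)),cv2.resize(b,(360,260))]))
print(np.round(atz(P["scene"],(286,283),80)))
E
```

```text
axis [[0.35, 0.93, 0.0], [0.91, -0.35, 0.23], [0.21, -0.08, -0.97]] [[275.75510782860323, 0.0, 317.32244492778756], [0.0, 275.75510782860323, 200.33566644469173], [0.0, 0.0, 1.0]]
[340. 343.  12.]
[368. 228.  12.]
[423. 372.  12.]
[471. 341.  80.]
```

View pics/both.png

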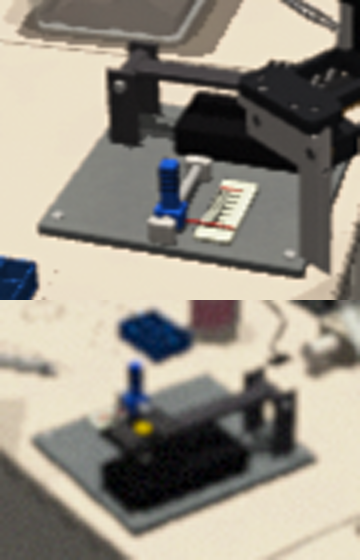

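Stand estimate: origin about (502,270), yaw about 16°. The post is near (475,341). The crop shows the yellow dot on the pad and the cursor needle near the long end of the scale. I'm moving to a viewing pose over the stand, turned to line up with it.

Emit:
{"fn": "arm_command", "kwargs": {"steps": [[1, -40, -7, 0, -5], [1, -90, -15, 0, -10], [1, -140, -23, 0, -16], [1, -190, -31, 0, -22], [1, -240, -40, 0, -28], [1, -290, -48, 0, -34], [1, -340, -56, 0, -36.6], [1, -385, -64, 0, -36.6], [1, -409, -67, 0, -36.6], [1, -409, -67, 0, -36.6], [0, -409, -67, 0, -36.6], [0, -409, -67, 0, -36.6]]}}

```text
clock: 3.85
eef_pos: [553.0, 307.1, 224.7]
eef_rot: [3.141, 0.0, -2.864]
wrist_force: [0.3, -0.3, -0.0]
finger_gap: 77.1
finger_force: 0.0
```

```bash
python3 - <<'E'
from h import *
s=monitor.read_state();print(s["clock"],np.round(s["eef_pos"]),np.round(s["eef_rot"],3),np.round(s["joints"],2),s["finger_gap"])
p=imaging.camera("wrist");cv2.imwrite("pics/w1.png",p["img"][:,:,::-1])
q=imaging.camera("side")
for t,z in(("press_mark",95),("cursor_post",80),("cursor_needle",34),("rule_zero",20),("pedal",80),("stand",12)):
    for r in find_in(p,t)[:1]: print(t,round(r["p"],2),np.round(r["rect"]),np.round(atz(p,r["rect"][:2],z)))
print(atz(q,(280.75,206.75),95))
hsv=cv2.cvtColor(p["img"],cv2.COLOR_RGB2HSV)
for n,lo,hi,z in(("yellow",(22,120,100),(35,255,255),95),("blue",(105,130,60),(125,255,255),80),("red",(0,130,80),(8,255,255),20)):
    k,l,st,ce=cv2.connectedComponentsWithStats(cv2.inRange(hsv,lo,hi))
    for i in range(1,k):
        if st[i,4]>25:print(n,st[i],np.round(ce[i],1),np.round(atz(p,ce[i],z),1))
E
```

```text
3.85 [553. 307. 225.] [ 3.141  0.    -2.864] [ 0.45  0.49  1.26  0.    1.39 -1.4 ] 77.09712570592295
press_mark 0.6 [232. 109.  68. 218.] [488. 200.  95.]
cursor_post 0.9 [365. 112.  24.  54.] [452. 331.  80.]
cursor_needle 0.88 [367. 112.  18.  60.] [446. 339.  34.]
rule_zero 0.95 [299. 112. 199. 224.] [467. 258.  20.]
pedal 0.95 [234. 108.  67. 216.] [486. 197.  80.]
stand 0.74 [298. 113. 191. 225.] [468. 257.  12.]
[424.50648924 181.51330625  95.        ]
yellow [222  26  18  19 248] [230.4  34.9] [422.3 184.   95. ]
blue [355 121  24  22 348] [366.7 131.9] [470.9 338.8  80. ]
blue [451 200  31   2  39] [467.  200.3] [511.5 472.5  80. ]
blue [ 424  203   68   41 1554] [454.5 222.6] [540.3 469.   80. ]
red [364  83   5  38  50] [365.6 103.6] [434.9 336.5  20. ]
red [317  89   4  19  32] [318.5  97.7] [444.4 277.6  20. ]
red [ 25 212   8  12  36] [ 28.3 217.5] [704.4 -64.7  20. ]
red [ 32 225  11  27  98] [ 35.9 240.1] [735.6 -53.1  20. ]
```

View pics/w1.png

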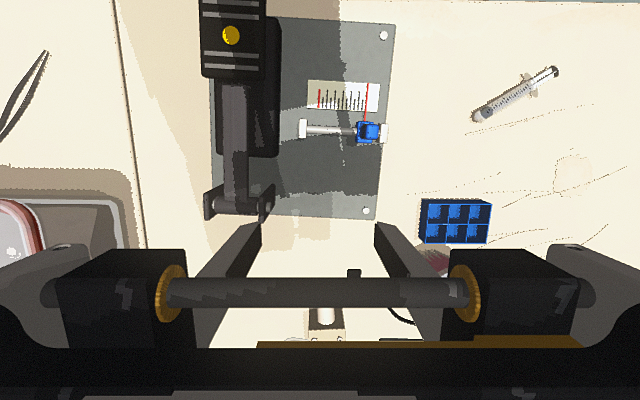

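The yellow dot is at (230,35), giving (423,183) in world, and side agrees to about 2 mm. The post top is at (367,132). The red needle (366) is near the end of the scale, and zero is at 318. The post-to-dot vector gives a stand yaw of about 12°. I'm moving above the pad with the fingers shut.

Emit:
{"fn": "arm_command", "kwargs": {"steps": [[0, 30, -15, 0, 2], [0, 70, -36, 0, 4], [0, 110, -57, 0, 4], [0, 145, -76, 10, 4], [0, 159, -84, 40, 4], [0, 159, -84, 75, 4], [0, 159, -84, 95, 4], [0, 159, -84, 95, 4], [0, 159, -84, 95, 4]]}}

```text
clock: 5.38
eef_pos: [424.1, 182.4, 130.4]
eef_rot: [3.141, 0.001, -2.935]
wrist_force: [0.5, 0.4, -0.5]
finger_gap: 0.6
finger_force: 0.0
```

```bash
python3 - <<'E'
from h import *
s=monitor.read_state();print(s["clock"],np.round(s["eef_pos"],1),np.round(s["eef_rot"],3),s["finger_gap"],np.round(s["wrist_force"],2))
p=imaging.camera("wrist");q=imaging.camera("side")
a=cv2.resize(q["img"][175:240,245:335],(720,520),interpolation=cv2.INTER_CUBIC)
cv2.imwrite("pics/s2.png",a[:,:,::-1]);cv2.imwrite("pics/w2.png",p["img"][:,:,::-1])
print(proj(q,s["eef_pos"]-[0,0,19]),proj(q,[423,183,95]))
hsv=cv2.cvtColor(p["img"],cv2.COLOR_RGB2HSV)
for n,lo,hi,z in(("yellow",(22,120,100),(35,255,255),95),):
    k,l,st,ce=cv2.connectedComponentsWithStats(cv2.inRange(hsv,lo,hi))
    for i in range(1,k):
        if st[i,4]>15:print(n,st[i],np.round(ce[i],1),np.round(atz(p,ce[i],z),1))
E
```

```text
5.375 [424.1 182.4 130.4] [ 3.141e+00  1.000e-03 -2.935e+00] 0.5774320076738193 [ 0.52  0.43 -0.45]
[280.45705782 203.50507836] [280.30901932 206.65341687]
yellow [312 216  20   8  94] [321.3 219.5] [418.  183.8  95. ]
```

View pics/w2.png

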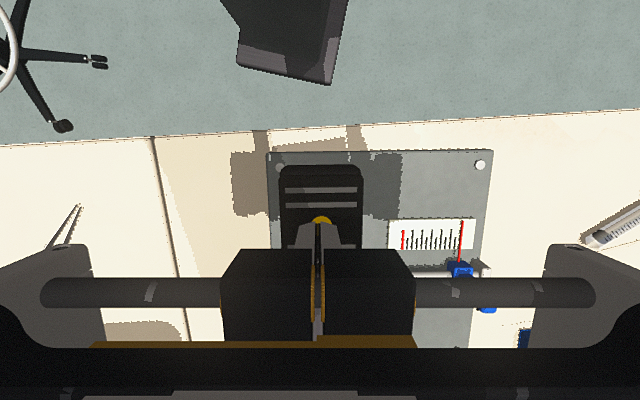

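The fingers stand over the dot, whose near rim shows at (321,217), and the plate edges run parallel to the image, so the yaw is right. Now I'm pressing in stages.

Emit:
{"fn": "arm_command", "kwargs": {"steps": [[0, 0, 0, 6, 0], [0, 0, 0, 11, 0], [0, 0, 0, 15, 0], [0, 0, 0, 18, 0], [0, 0, 0, 21, 0], [0, 0, 0, 24, 0], [0, 0, 0, 26, 0], [0, 0, 0, 27, 0], [0, 0, 0, 28, 0], [0, 0, 0, 28, 0], [0, 0, 0, 28, 0]]}}

```text
clock: 6.85
eef_pos: [423.7, 182.2, 101.5]
eef_rot: [-3.142, 0.0, -2.935]
wrist_force: [-1.6, -0.9, 2.1]
finger_gap: 0.5
finger_force: 0.9
```

Emit:
{"fn": "arm_command", "kwargs": {"steps": [[0, 0, 0, 1, 0], [0, 0, 0, 2, 0], [0, 0, 0, 3, 0], [0, 0, 0, 3, 0], [0, 0, 0, 3, 0]]}}

```text
clock: 7.48
eef_pos: [423.7, 182.3, 98.5]
eef_rot: [3.142, 0.0, -2.935]
wrist_force: [-1.0, -0.3, 2.2]
finger_gap: 0.3
finger_force: 0.9
```

Emit:
{"fn": "arm_command", "kwargs": {"steps": [[0, 0, 0, 1, 0], [0, 0, 0, 2, 0], [0, 0, 0, 2.5, 0], [0, 0, 0, 2.5, 0], [0, 0, 0, 2.5, 0]]}}

```text
clock: 8.1
eef_pos: [423.7, 182.3, 96.0]
eef_rot: [-3.142, 0.0, -2.935]
wrist_force: [0.3, -0.2, 2.0]
finger_gap: 0.2
finger_force: 0.9
```

Emit:
{"fn": "arm_command", "kwargs": {"steps": [[0, 0, 0, 1, 0], [0, 0, 0, 2, 0], [0, 0, 0, 2.5, 0], [0, 0, 0, 2.5, 0], [0, 0, 0, 2.5, 0]]}}

```text
clock: 8.72
eef_pos: [423.7, 182.3, 93.5]
eef_rot: [-3.142, 0.0, -2.935]
wrist_force: [-0.5, -0.3, 2.7]
finger_gap: 0.5
finger_force: 1.0
```

Emit:
{"fn": "arm_command", "kwargs": {"steps": [[0, 0, 0, 1, 0], [0, 0, 0, 2, 0], [0, 0, 0, 2.5, 0], [0, 0, 0, 2.5, 0], [0, 0, 0, 2.5, 0]]}}

```text
clock: 9.35
eef_pos: [423.8, 182.3, 91.0]
eef_rot: [3.142, 0.0, -2.935]
wrist_force: [1.2, -0.2, 2.2]
finger_gap: 0.1
finger_force: 1.0
```

Emit:
{"fn": "arm_command", "kwargs": {"steps": [[0, 0, 0, 1, 0], [0, 0, 0, 2, 0], [0, 0, 0, 2.5, 0], [0, 0, 0, 2.5, 0], [0, 0, 0, 2.5, 0]]}}

```text
clock: 9.98
eef_pos: [423.7, 182.2, 88.4]
eef_rot: [-3.142, -0.0, -2.935]
wrist_force: [-0.0, 1.5, 2.4]
finger_gap: 0.3
finger_force: 1.0
```

Emit:
{"fn": "arm_command", "kwargs": {"steps": [[0, 0, 0, 1, 0], [0, 0, 0, 2, 0], [0, 0, 0, 2.5, 0], [0, 0, 0, 2.5, 0], [0, 0, 0, 2.5, 0]]}}

```text
clock: 10.6
eef_pos: [423.9, 182.3, 86.2]
eef_rot: [-3.142, 0.001, -2.935]
wrist_force: [0.4, -0.1, 5.6]
finger_gap: 0.3
finger_force: 2.9
```

Emit:
{"fn": "arm_command", "kwargs": {"steps": [[0, 0, 0, 0.8, 0], [0, 0, 0, 0.8, 0], [0, 0, 0, 0.8, 0], [0, 0, 0, 0.8, 0]]}}

```text
clock: 11.1
eef_pos: [424.0, 182.3, 85.5]
eef_rot: [-3.142, 0.001, -2.935]
wrist_force: [1.1, -0.6, 8.0]
finger_gap: 0.4
finger_force: 3.6
```

```bash
python3 - <<'E'
from h import *
from scipy.optimize import brentq
s=monitor.read_state();print(np.round(s["eef_pos"],2),np.round(s["wrist_force"],2))
# tip z vs mark travel: contact on tip edge e mm toward hinge of the mark's rest x
for e in(0,5,8):
  for tz in (66.8,67.2,67.6,68):
    def f(ph):
        c,n=np.cos(ph),np.sin(ph)   # surface pt (-u,15): x=-u c -15 n... rotate pad down
        u=((170-e)-15*n)/c if False else (170-e-15*n)/c
        return 80-u*n+15*c-tz
    ph=brentq(f,0,.5);print(e,tz,"travel",round(95-(80-170*np.sin(ph)+15*np.cos(ph)),2))
E
```

```text
[423.98 182.29  85.51] [ 1.07 -0.57  7.98]
0 66.8 travel 28.22
0 67.2 travel 27.83
0 67.6 travel 27.43
0 68 travel 27.04
5 66.8 travel 29.07
5 67.2 travel 28.67
5 67.6 travel 28.26
5 68 travel 27.85
8 66.8 travel 29.61
8 67.2 travel 29.2
8 67.6 travel 28.78
8 68 travel 28.37
```

It firmed at a tip height of about 68 mm. Correcting for the pad tilt, that's a travel of about 28 mm. Now I'm lifting and going above the cursor post.

Emit:
{"fn": "arm_command", "kwargs": {"steps": [[0, 0, 0, -10, 0], [0, 0, 0, -30, 0], [0, 0, 0, -60, 0], [0, -20, 40, -70, 0], [0.6, -50, 90, -70, 0], [0.6, -79, 142, -60, 0], [0.6, -79, 142, -40, 0], [0.6, -79, 142, -40, 0], [0.6, -79, 142, -40, 0], [0.6, -79, 142, -40, 0]]}}

```text
clock: 12.35
eef_pos: [472.3, 337.1, 126.3]
eef_rot: [3.141, 0.001, -2.936]
wrist_force: [-0.5, 0.5, 0.3]
finger_gap: 55.3
finger_force: 0.0
```

```bash
cat >> h.py <<'E'
def reds(p):
    hsv=cv2.cvtColor(p["img"],cv2.COLOR_RGB2HSV)
    for n,lo,hi,z in(("blue",(105,130,60),(125,255,255),80),("red",(0,120,70),(8,255,255),20),("yellow",(22,120,100),(35,255,255),95)):
        k,l,st,ce=cv2.connectedComponentsWithStats(cv2.inRange(hsv,lo,hi))
        for i in range(1,k):
            if st[i,4]>15:print(n,st[i],np.round(ce[i],1),np.round(atz(p,ce[i],z),1))
E
python3 - <<'E'
from h import *
s=monitor.read_state();print(s["clock"],np.round(s["eef_pos"],1),s["finger_gap"])
p=imaging.camera("wrist");reds(p)
np.savez("pics/w3.npz",**{k:p[k] for k in("img","mtx","view")})
cv2.imwrite("pics/w3.png",cv2.resize(p["img"][100:300,180:450,::-1],None,fx=2.9,fy=2.9,interpolation=cv2.INTER_CUBIC))
E
```

```text
12.35 [472.3 337.1 126.3] 55.30477676009862
blue [315 189  21  40 620] [325.7 208.7] [460.1 340.9  80. ]
red [324 142   3  48  93] [324.7 165.4] [433.3 336.1  20. ]
red [262 154   4  23  55] [263.3 164.5] [444.6 277.8  20. ]
yellow [ 96 103  25  25 490] [107.7 114.9] [422.6 183.7  95. ]
```

View pics/w3.png

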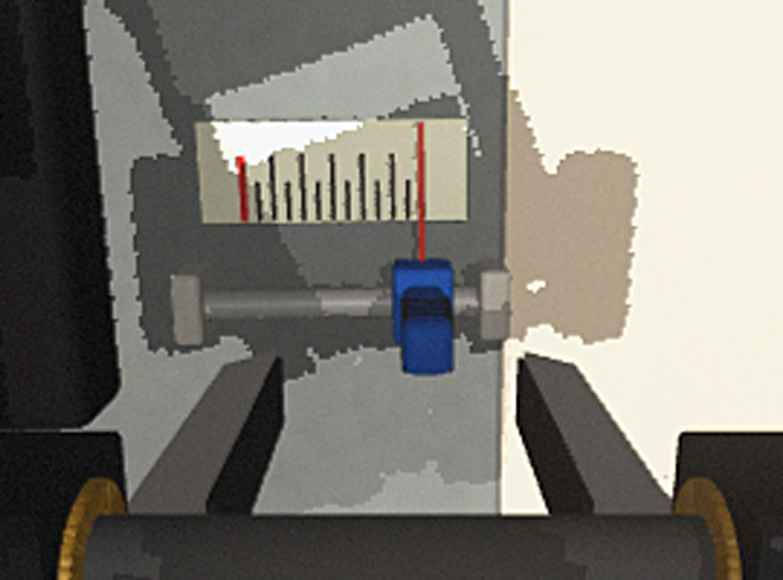

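The pedal is back up, with the dot at (422.6,183.7). In the crop the zero line is at 243 and the 50 mm line at 391, with the needle at 421, so it reads about 60 mm. The post is about 6.5 mm to the tool's +y. I'm descending and gripping.

Emit:
{"fn": "arm_command", "kwargs": {"steps": [[0.6, 0, 6.5, 0, 0], [0.6, 0, 6.5, 20, 0], [0.6, 0, 6.5, 45, 0], [0.6, 0, 6.5, 62, 0], [0.6, 0, 6.5, 62, 0], [0.1, 0, 6.5, 62, 0], [0.1, 0, 6.5, 62, 0], [0.1, 0, 6.5, 62, 0], [0.1, 0, 6.5, 62, 0], [0.1, 0, 6.5, 62, 0], [0.1, 0, 6.5, 62, 0]], "force": 12}}

```text
clock: 13.78
eef_pos: [470.7, 343.9, 63.3]
eef_rot: [3.141, 0.0, -2.935]
wrist_force: [-0.9, 0.8, 1.4]
finger_gap: 14.4
finger_force: 12.0
```

```bash
python3 - <<'E'
from h import *
p=imaging.camera("wrist");reds(p)
s=monitor.read_state();print(s["clock"],np.round(s["eef_pos"],1),s["finger_gap"],s["wrist_force"])
E
```

```text
blue [304 205  27  21 512] [317.1 215.2] [446.9 338.3  80. ]
blue [309 228  16   2  17] [316.1 228.1] [454.2 339.2  80. ]
blue [308 231  18   2  25] [315.5 231.4] [456.1 339.3  80. ]
blue [309 234  19   2  34] [318.  234.6] [457.7 341.   80. ]
blue [306 238  24  28 642] [317.5 251.5] [467.6 342.8  80. ]
blue [ 440  308   94   40 2650] [484.3 325.8] [494.2 451.1  80. ]
red [315 144   4  62 150] [316.8 177.3] [435.4 335.6  20. ]
red [236 159   5  30  96] [238.1 173.7] [444.7 277.8  20. ]
yellow [  0  95   6  27 112] [  1.9 108.8] [423.  189.7  95. ]
13.825 [470.7 343.9  63.3] 13.964950120612743 [0.05050665 1.21157784 2.17968997]
```

Emit:
{"fn": "arm_command", "kwargs": {"steps": [[0.1, 0, -4, 0, 0], [0.1, 0, -9, 0, 0], [0.1, 0, -14, 0, 0], [0.1, 0, -19, 0, 0], [0.1, 0, -24, 0, 0], [0.1, 0, -28, 0, 0], [0.1, 0, -31, 0, 0], [0.1, 0, -31, 0, 0], [0.1, 0, -31, 0, 0]]}}

```text
clock: 14.95
eef_pos: [477.4, 313.1, 63.3]
eef_rot: [-3.141, 0.001, -2.936]
wrist_force: [5.7, -1.0, 2.4]
finger_gap: 13.9
finger_force: 12.0
```

```bash
python3 - <<'E'
from h import *
p=imaging.camera("wrist");reds(p)
s=monitor.read_state();print(s["clock"],np.round(s["eef_pos"],1),s["finger_gap"])
cv2.imwrite("pics/w4.png",cv2.resize(p["img"][130:230,240:400,::-1],None,fx=5,fy=5,interpolation=cv2.INTER_CUBIC))
E
```

```text
blue [304 205  27  21 509] [317.1 215.3] [453.6 307.5  80. ]
blue [308 228  18   2  18] [316.5 228.2] [460.9 308.6  80. ]
blue [309 231  18   2  34] [317.5 231.5] [462.7 309.6  80. ]
blue [309 234  19   2  28] [318.6 234.7] [464.4 310.6  80. ]
blue [306 238  24  28 641] [317.4 251.5] [474.4 312.   80. ]
blue [457 308   4  40  58] [458.2 327.3] [505.1 405.2  80. ]
blue [ 462  308   73   40 1866] [498.6 325.3] [498.8 428.6  80. ]
blue [461 324  11  12  45] [466.6 328.8] [505.  410.5  80. ]
blue [525 325   6   7  19] [527.4 328. ] [497.  446.3  80. ]
blue [496 328   8  11  21] [499.7 332.7] [503.6 431.1  80. ]
blue [467 337   4   7  16] [468.1 339.6] [512.2 413.9  80. ]
red [316 145   3  61 139] [316.7 177.6] [442.3 304.8  20. ]
red [279 159   4  29  93] [280.4 173.2] [444.6 277.7  20. ]
yellow [  39   85   38   39 1115] [ 57.8 104.3] [422.6 183.3  95. ]
15.0 [477.4 313.1  63.3] 13.81065129994073
```

View pics/w4.png

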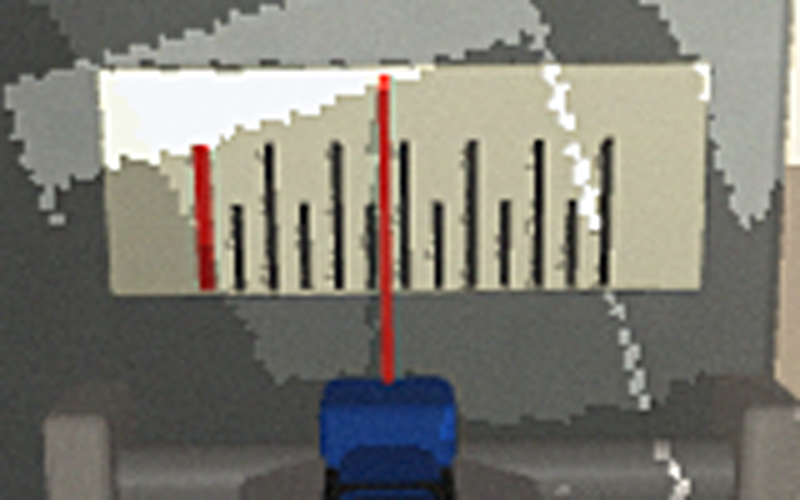

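The needle is at 385, between the 25 and 30 lines (zero at 204, 30 at 404), so it reads about 27.0 mm. I'm adding 1.5 mm, then releasing and rising.

Emit:
{"fn": "arm_command", "kwargs": {"steps": [[0.1, 0, 0.8, 0, 0], [0.1, 0, 1.5, 0, 0], [0.1, 0, 1.5, 0, 0], [0.1, 0, 1.5, 0, 0], [0.4, 0, 1.5, 0, 0], [0.4, 0, 1.5, 0, 0], [0.4, 0, 1.5, 0, 0], [0.4, 0, 1.5, -20, 0], [0.4, 0, 1.5, -45, 0], [0.4, 0, 1.5, -65, 0], [0.4, 0, 1.5, -65, 0], [0.4, 0, 1.5, -65, 0]]}}

```text
clock: 16.5
eef_pos: [476.3, 314.7, 127.1]
eef_rot: [-3.141, -0.001, -2.935]
wrist_force: [-0.2, 0.1, -0.4]
finger_gap: 37.3
finger_force: 0.0
```

```bash
python3 - <<'E'
from h import *
p=imaging.camera("wrist");reds(p)
s=monitor.read_state();print(s["clock"],np.round(s["eef_pos"],1),s["finger_gap"],s["wrist_force"])
cv2.imwrite("pics/w5.png",cv2.resize(p["img"][130:230,240:400,::-1],None,fx=5,fy=5,interpolation=cv2.INTER_CUBIC))
E
```

```text
blue [307 191  21  39 639] [317.1 209.5] [466.2 312.   80. ]
blue [484 269  26   5  31] [496.  269.7] [486.3 466.9  80. ]
blue [488 308  30  21 404] [501.7 318.1] [528.6 487.7  80. ]
red [316 143   2  48  93] [316.5 166.6] [440.  305.9  20. ]
red [286 154   3  23  57] [287.1 164.5] [443.9 277.6  20. ]
yellow [132 104  24  25 483] [143.3 116. ] [422.6 183.7  95. ]
16.55 [476.2 314.6 127. ] 37.788320839156405 [ 0.1741097  -0.11201493  0.57490507]
```

View pics/w5.png

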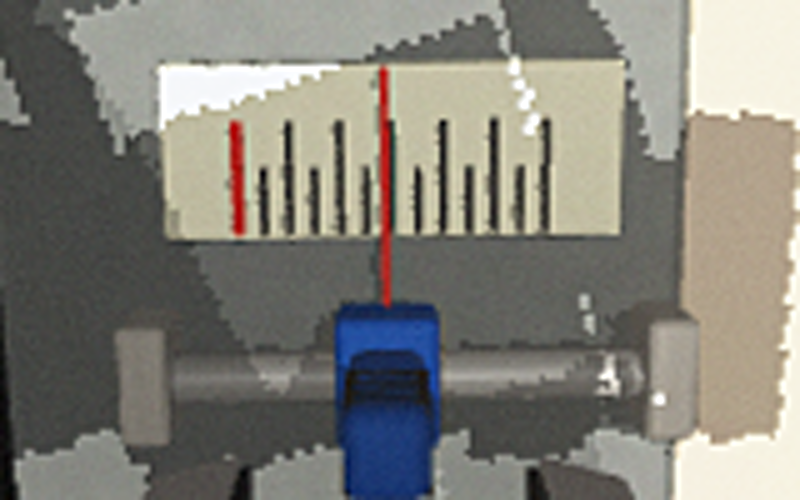

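After release the needle is at 384.5 (zero at 237.5, 5.13 px/mm), so it reads 28.6 mm. The pad is up and the gripper is clear.

```bash
python3 -c "
from cell import job;print(job.sign_off())"
```

```text
the job is handed in; nothing more can be done
None
```

The pedal firmed up after about 28 mm of travel and came back up; the cursor is released with its needle at about 28.6 mm, and the job is handed in with no verdict shown.

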